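# Pack the doming set into its two-layer case

### The job

Put the doming set away in its wooden case: first lay the three ball punches from the bench rest in the bottom of the case, each level in the trough cut for its own size of ball, then lower the lift-out tray by its handle into the case until it rests level on the corner blocks, and last stand the steel doming block in the tray's square well. Let go of everything.

Things in the scene. Friction and masses are not known exactly. Their poses are not given: they have to be found in the camera images.
- punch_large: loose steel doming punch with the biggest ball: 28 mm ball on a 12 mm round shank. Origin on the axis at the grip; x points to the ball (centre at +47 mm), plain end at -36 mm; balance point 5 to 21 mm toward the ball. Starts level in a notch of the dark bench rest, ball away from the robot, axis 34 mm up; shank bare 22 mm each way between rails 36 mm high (board 8 mm).
- punch_mid: loose steel doming punch with the middle-sized ball: 20 mm ball on a 10 mm round shank. Origin on the axis at the grip; x points to the ball (centre at +47 mm), plain end at -36 mm; balance point 5 to 21 mm toward the ball. Starts level in a notch of the dark bench rest, ball away from the robot, axis 33 mm up; shank bare 22 mm each way between rails 36 mm high (board 8 mm).
- punch_small: loose steel doming punch with the smallest ball: 13 mm ball on a 9 mm round shank. Origin on the axis at the grip; x points to the ball (centre at +47 mm), plain end at -36 mm; balance point 5 to 21 mm toward the ball. Starts level in a notch of the dark bench rest, ball away from the robot, axis 32 mm up; shank bare 22 mm each way between rails 36 mm high (board 8 mm).
- seat_large (a point): where the large punch's origin belongs in the case, 26 mm above the bench: on the light block with the widest green trough (34 mm wide, in its far end, for the ball) and a V notch for the plain end. x points level toward the trough, z up; 6 mm play along x. Finger room 20 mm each way along x, floor 9 mm up. Three blocks, 50 mm apart along the case's y, in any order.
- seat_mid (a point): where the mid punch's origin belongs in the case, 30 mm above the bench: on the light block with the middle green trough (26 mm wide, in its far end, for the ball) and a V notch for the plain end. x points level toward the trough, z up; 6 mm play along x. Finger room 20 mm each way along x, floor 9 mm up. Three blocks, 50 mm apart along the case's y, in any order.
- seat_small (a point): where the small punch's origin belongs in the case, 33.5 mm above the bench: on the light block with the narrowest green trough (19 mm wide, in its far end, for the ball) and a V notch for the plain end. x points level toward the trough, z up; 6 mm play along x. Finger room 20 mm each way along x, floor 9 mm up. Three blocks, 50 mm apart along the case's y, in any order.
- case: fixed open wooden case with brass corners, 124 (x) x 202 (y) x 60 mm high, inside 110 x 188 mm. Origin: centre of underside, z up. The tray rests on four 16 mm dark corner blocks, its underside 43 mm up. Balls in their own troughs top out at 40 mm; a ball in a narrower trough stands proud and blocks the tray.
- tray: loose light wooden tray, 100 (x) x 174 (y) mm, rim 13 mm high, 0.2 kg. Origin: centre of underside, z up. Upright handle board across its middle: 9 mm thick (y), 60 mm wide (x), top 46 mm above the underside. Goes into the case either way round. Starts flat on the bench between case and robot.
- tray_well (a point): centre of the green floor of the tray's square well, 62 mm inside, frame 8 mm high; at y = +44 mm, 5 mm above the underside in the tray's frame, axes as the tray's. The other half of the tray has flat discs fixed in it.
- doming_block: loose dark steel doming block: 50 mm cube with cups in its faces, about 0.9 kg. Origin: centre of underside, axes square to the faces, z up. Stands on the bench to the right.

How it is judged (in metres and radians):
On the way, in this order (a step that is already met when the one before it is completed fails the run):
1. all three punches lie in their own troughs in the case (horizontal distance between punch_large and seat_large below 0.012 m and z of punch_large in the frame of seat_large between -0.004 and 0.004 m and angle between the x axis of punch_large and the x axis of seat_large, either way round below 0.15 rad and horizontal distance between punch_mid and seat_mid below 0.012 m and z of punch_mid in the frame of seat_mid between -0.004 and 0.004 m and angle between the x axis of punch_mid and the x axis of seat_mid, either way round below 0.15 rad and horizontal distance between punch_small and seat_small below 0.012 m and z of punch_small in the frame of seat_small between -0.004 and 0.004 m and angle between the x axis of punch_small and the x axis of seat_small, either way round below 0.15 rad), for 0.2 s.
2. the tray rests level on the case's corner blocks over the punches (all of step 1 and horizontal distance between tray and case below 0.012 m and z of tray in the frame of case between 0.04 and 0.046 m and angle between tray's own z axis and vertical below 0.05 rad and angle between the x axis of tray and the x axis of case, either way round below 0.12 rad), for 0.2 s.
3. the doming block stands in the tray's square well (horizontal distance between doming_block and tray_well below 0.012 m and z of doming_block in the frame of tray_well between -0.004 and 0.004 m and angle between doming_block's own z axis and vertical below 0.08 rad), for 0.2 s.
At the end, for the whole second after the job is handed in: each punch in its own trough (12 mm in plan, 4 mm in height, 0.15 rad of its seat); tray on the corner blocks (underside 40 to 46 mm up, 12 mm, square 0.12 rad, level 0.05 rad); doming block upright on the well's floor (12 mm, 4 mm in height, 0.08 rad); all at rest and released (all of step 2 and all of step 3 and linear speed of each of punch_large, punch_mid, punch_small, tray, doming_block below 0.01 m/s); the robot touches nothing.
It also fails if it takes over 120 s, if anything falls off the work surface, if the arm or the gripper's body presses on something with over 40 N, if the wrist force passes 120 N, or if a joint passes its speed limit or range.

### The arm

A 7-joint arm with a two-finger parallel gripper is mounted at the origin on a cart in front of the work surface, level with it; the furniture and walls round the work are solid. World frame = base frame: x ahead of the robot, y to its left, z up, the work surface at z = 0. Lengths are in m, angles in degrees, forces in N, time in s.
With the tool pointing down it reaches from about 0.4 to 0.9 m from the base axis. Payload 5.6 kg.
Tool frame: the origin (TCP) lies at the centre of the arm's flange, where the gripper is bolted on; the fingertips stand 190 mm ahead of it and the grasp point (between the pads) lies 171 mm ahead of it; z points along the fingers, y is the line along which they close (so a half turn about z gives the same grasp; the last joint's range is limited). The gripper opens to 92 mm and grips with 3 to 60 N. Pads are 20 mm wide; open, the fingers measure 128 mm over their backs; the gripper's body (75 mm by 189 mm) begins 69 mm behind the grasp point.
Start: joints at [-73.625, 26.786, -0.665, 91.828, 0.344, 61.387, -3.226], TCP at [0.21, 0.615, 0.405] pointing down, gripper open.
Joint ranges: [-144.91, 144.91], [-17.63, 115.5], [-89.93, 88.59], [15.96, 139.68], [-74.01, 254.01], [8.47, 105.57], [-167.45, 167.45]. Speed limits (degrees/s): [147.25, 147.25, 180, 180, 180, 180, 180].

### API

Orientations are given as [roll, pitch, yaw] about the fixed x, y, z axes, in that order (R = Rz(yaw) Ry(pitch) Rx(roll)).
In Python, from cell import goto, movel, set_joints, command_gripper, pause, ik, get_image, get_calibration, MotionError, job_done, search_frame, pinpoint, current_t, current_qpos, current_qvel, current_joint_torque, current_tool_pos, current_orientation, current_contact_force, current_torque, current_width, current_grip_force gives the robot as it stands. Calls block until the motion is done:
- goto(position, orientation): joint-space move of the TCP to a pose.
- movel(position, ori=None, vel=0.15, contact_N=None): straight line of the TCP; ori=None keeps the orientation; vel is the mean speed in m/s. With contact_N (N) it stops when the force on the tool has changed by that much, and returns True; else False.
- set_joints(angles): joint-space move.
- command_gripper(opening, squeeze=None): opening from 0.0 (shut) to 1.0 (fully open); squeeze is the grip in N (None keeps the last); returns when the fingers have stopped.
- pause(seconds).
- ik(position, orientation): joint angles nearest the present ones, or None.
- get_image(name): name is "scene" or "top" or "wrist"; returns the picture (480x640x3 uint8, blue, green, red); there is no depth.
- get_calibration(name): a dict with "vfov" (degrees; the focal length in pixels is half the picture's height over the tangent of half this angle, whatever the lens; pixels are square), "cx", "cy" (the principal point, pixels), "dist_coeffs" ([k1, k2, p1, p2, k3] as OpenCV has them; the pictures are not rectified), "extrinsics" (4x4, takes a point from camera to world coordinates). Camera axes: x right, y down, z forward; pixel columns grow to the right and rows downward; lengths in m; the calibration is good to about 2 mm. A picture is of the moment at which its call begins: read the wrist's pose just before it. get_calibration takes no time and is no camera call; for the wrist camera it gives the pose at the moment of the call.
A pose or a line that the arm cannot do raises MotionError and nothing moves.
- job_done(): hands the job in; it is judged then, once.
Trained networks look in the newest picture that a camera, given by its name, has taken for a name from the list of things; names that differ only in an ending like _2 or _b are one class to them, and where a whole thing is asked for, a point or a joint stands for the part that bears it (a point fixed in the world has none). Each returns a list of dicts, best first, with "confidence" (0 to 1); they miss things now and then, are a little off and sometimes report something else, mostly with a low value. They report only what shows in the picture. A call takes as long as a camera call.
- search_frame(name, camera): "bbox" ([left, top, right, bottom] in pixels, round what is visible of it).
- pinpoint(name, camera): "point" ([column, row] in pixels: a listed point, or the origin of a listed thing).
Readings, each from a call of its own:
- current_t(): time.
- current_qpos(): joint angles.
- current_qvel(): joint speeds.
- current_joint_torque(): joint torques, N m.
- current_tool_pos(): TCP position.
- current_orientation(): TCP orientation.
- current_contact_force(): force on the tool from outside, world axes, zero at the start.
- current_torque(): the same for the moment, N m.
- current_width(): opening from 0.0 (shut) to 1.0 (fully open).
- current_grip_force(): force on a finger pad.
Only numpy, scipy, OpenCV 4.12 (cv2) and the standard library are available. Lean on these libraries where they do the work, as an engineer would, in place of code of your own. Each camera call takes 0.05 s, during which the arm holds its last target. There are 200 camera calls.

## Working session

There is one attempt and no reset: what is moved stays moved. The work goes in short steps, each a Python script; the robot and the scene stay as the last script left them, time stands still between calls to the robot, and variables do not carry over. Pictures are saved under pics/ and viewed, at most 14 in all, crops included, and the job is handed in when it is done.

```bash
mkdir -p pics; ls
cat > h.py <<'E'
from cell import *
import numpy as np, cv2
def cal(n):
    c=get_calibration(n); f=240/np.tan(np.radians(c["vfov"])/2)
    K=np.array([[f,0,c["cx"]],[0,f,c["cy"]],[0,0,1.]]); return K,np.array(c["dist_coeffs"],float),np.array(c["extrinsics"])
def ray(C,p):
    K,d,E=C; u=cv2.undistortPoints(np.array([[p]],float),K,d)[0,0]
    v=E[:3,:3]@np.array([u[0],u[1],1]); return E[:3,3],v/np.linalg.norm(v)
def at_z(C,p,z):
    o,v=ray(C,p); return o+v*(z-o[2])/v[2]
def tri(rays):
    A=sum(np.eye(3)-np.outer(v,v) for o,v in rays); b=sum((np.eye(3)-np.outer(v,v))@o for o,v in rays)
    X=np.linalg.solve(A,b); r=max(np.linalg.norm((np.eye(3)-np.outer(v,v))@(X-o)) for o,v in rays); return X,r
NAMES=["punch_large","punch_mid","punch_small","seat_large","seat_mid","seat_small","case","tray","tray_well","doming_block"]
E
cat > a.py <<'E'
from h import *
D={}
for c in ["scene","top"]:
    im=get_image(c); cv2.imwrite(f"pics/{c}0.png",im); C=cal(c)
    print(c,C[2][:3,3].round(3),C[2][:3,2].round(2))
    for n in NAMES:
        r=pinpoint(n,c)[:2]; D[c,n]=(C,r)
        print(c,n,[(np.round(q["point"]).tolist(),round(q["confidence"],2)) for q in r])
for n in NAMES:
    try:
        X,e=tri([ray(D[c,n][0],D[c,n][1][0]["point"]) for c in ["scene","top"]]); print(n,X.round(4),round(e,4))
    except Exception as x: print(n,x)
print(current_t())
E
python3 a.py
```

```text
pics
scene [-0.046 -0.869  0.551] [ 0.57  0.68 -0.45]
scene punch_large [([320.0, 283.0], 0.54)]
scene punch_mid [([338.0, 292.0], 0.75)]
scene punch_small [([310.0, 275.0], 0.56), ([382.0, 333.0], 0.51)]
scene seat_large [([299.0, 224.0], 0.48)]
scene seat_mid [([298.0, 226.0], 0.77)]
scene seat_small []
scene case [([304.0, 234.0], 0.7)]
scene tray []
scene tray_well []
scene doming_block [([382.0, 333.0], 0.98), ([310.0, 274.0], 0.39)]
top [ 0.302 -0.107  1.275] [ 0.21 -0.   -0.98]
top punch_large [([367.0, 272.0], 0.49)]
top punch_mid [([387.0, 276.0], 0.67)]
top punch_small [([348.0, 273.0], 0.56), ([247.0, 226.0], 0.42)]
top seat_large [([285.0, 224.0], 0.92), ([266.0, 219.0], 0.64)]
top seat_mid [([265.0, 223.0], 0.59)]
top seat_small [([248.0, 225.0], 0.84)]
top case [([266.0, 221.0], 0.84)]
top tray [([229.0, 275.0], 0.71)]
top tray_well [([210.0, 275.0], 0.93)]
top doming_block [([427.0, 268.0], 0.71)]
punch_large [ 0.4844 -0.2436  0.0309] 0.0043
punch_mid [ 0.4786 -0.2986  0.0377] 0.0016
punch_small [ 0.487  -0.1977  0.0247] 0.0007
seat_large [ 0.6016 -0.0254  0.0582] 0.0114
seat_mid [0.6239 0.0243 0.0253] 0.0
seat_small list index out of range
case [ 0.6396  0.0235 -0.0049] 0.002
tray list index out of range
tray_well list index out of range
doming_block [ 0.5004 -0.4108 -0.007 ] 0.0026
1.1
```

```bash
python3 - <<'E'
import cv2
im=cv2.imread("pics/top0.png"); cv2.imwrite("pics/top0c.png",cv2.resize(im[160:340,160:460],(800,480),interpolation=cv2.INTER_CUBIC))
E
cat > w.py <<'E'
# survey with the wrist camera
from h import *
import sys,pickle
def survey(places,names,tag,ori=(180,0,0)):
    R={}
    for i,p in enumerate(places):
        goto(list(p),list(ori)); pause(0.3)
        C=cal("wrist"); im=get_image("wrist"); cv2.imwrite(f"pics/{tag}{i}.png",im)
        for n in names:
            for q in pinpoint(n,"wrist")[:2]:
                R.setdefault(n,[]).append((i,C,q["point"],q["confidence"]))
                print(i,n,np.round(q["point"]).tolist(),round(q["confidence"],2))
    return R
E
python3 -c "
from h import *
print(current_orientation(),current_tool_pos(),cal('wrist')[2].round(3).tolist())"
```

```text
[1.79999401e+02 1.61431357e-03 1.61158756e+02] [0.20991246 0.61515668 0.40470112] [[0.323, 0.913, 0.251, 0.139], [0.946, -0.311, -0.086, 0.639], [-0.0, 0.265, -0.964, 0.386], [0.0, 0.0, 0.0, 1.0]]
```

View pics/top0c.png

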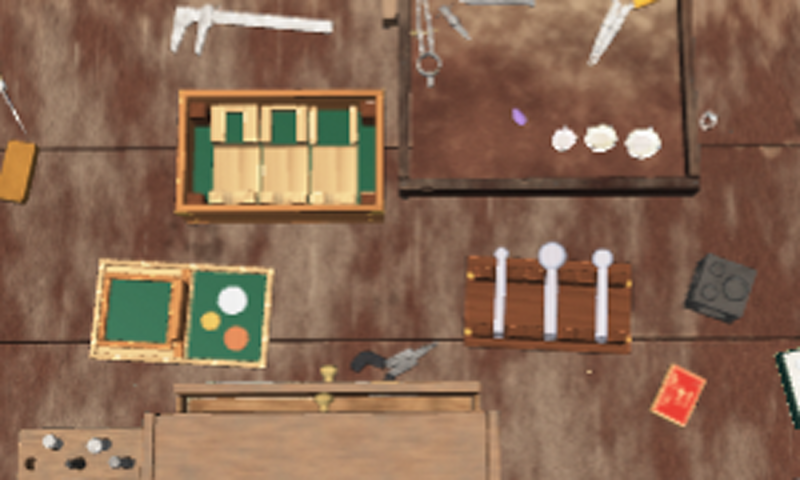

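View pics/scene0.png

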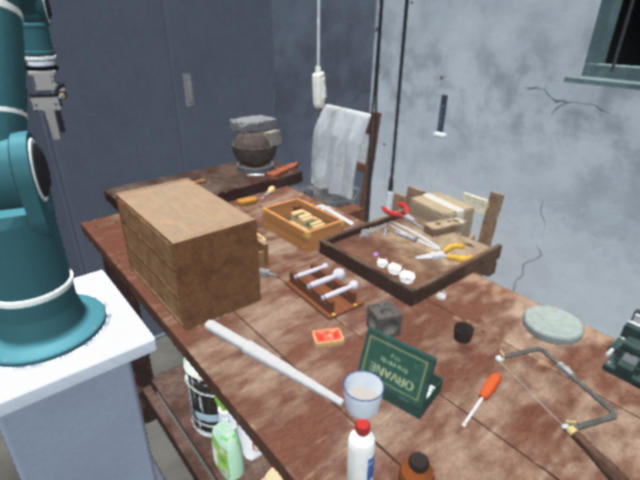

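The top view has the punches in the rest in the order small, large, mid from left to right. The troughs in the case run small, mid, large. A tall cabinet stands on the robot side, and there's a dark drawer to the right of the case. I'll check the heights of those obstacles and survey with the wrist camera.

```bash
python3 - <<'E'
from h import *
S,T=cal("scene"),cal("top")
def c(s,a,b):
    X,e=tri([ray(S,a),ray(T,(160+b[0]*.375,160+b[1]*.375))]); print(s,X.round(3),round(e,3))
c("drawer nl",(322,241),(402,183)); c("drawer nr",(412,292),(697,183))
c("cab top right far",(257,240),(487,412)); c("cab top left far",(180,180),(150,412))
E
cat > s1.py <<'E'
from w import *
B=(180,0,180)
R=survey([(0.50,0.0,0.42),(0.56,0.05,0.42)],["seat_large","seat_mid","seat_small","case","tray","tray_well"],"A",B)
R2=survey([(0.44,-0.27,0.42),(0.49,-0.30,0.36)],["punch_large","punch_mid","punch_small","doming_block"],"B",B)
R.update(R2)
for n,v in R.items():
    b={}
    for i,C,p,cf in v:
        if i not in b or cf>b[i][2]: b[i]=(C,p,cf)
    if len(b)>1:
        X,e=tri([ray(C,p) for C,p,_ in b.values()]); print(n,X.round(4),round(e,4))
pickle.dump(R,open("R.pkl","wb")); print(current_t())
E
python3 s1.py
```

```text
drawer nl [ 0.606 -0.098  0.033] 0.0
drawer nr [ 0.603 -0.393  0.035] 0.001
cab top right far [ 0.372 -0.173  0.14 ] 0.0
cab top left far [0.36  0.118 0.187] 0.011
0 seat_large [285.0, 311.0] 0.87
0 seat_mid [332.0, 315.0] 0.84
0 seat_small [378.0, 314.0] 0.56
0 tray [421.0, 187.0] 0.76
0 tray_well [459.0, 191.0] 0.89
1 seat_large [244.0, 262.0] 0.61
1 seat_mid [292.0, 263.0] 0.95
1 seat_small [334.0, 265.0] 0.88
1 tray [378.0, 133.0] 0.58
1 tray_well [422.0, 133.0] 0.85
0 punch_large [337.0, 252.0] 0.65
0 punch_mid [294.0, 251.0] 0.91
0 punch_small [380.0, 256.0] 0.88
0 doming_block [193.0, 258.0] 0.6
1 punch_large [376.0, 218.0] 0.97
1 punch_mid [318.0, 214.0] 0.65
1 punch_small [432.0, 220.0] 0.68
1 doming_block [201.0, 223.0] 0.77
seat_large [ 0.624  -0.0319  0.0158] 0.0014
seat_mid [0.6181 0.0241 0.0363] 0.0025
seat_small [0.6147 0.0727 0.0451] 0.0006
tray [0.478  0.1204 0.0058] 0.0015
tray_well [0.4799 0.1623 0.0148] 0.0019
punch_large [ 0.4837 -0.244   0.0386] 0.0005
punch_mid [ 0.484  -0.2927  0.0272] 0.0029
punch_small [ 0.4827 -0.1996  0.0525] 0.0007
doming_block [ 0.4833 -0.3921  0.0584] 0.0003
8.0417
```

View pics/A0.png

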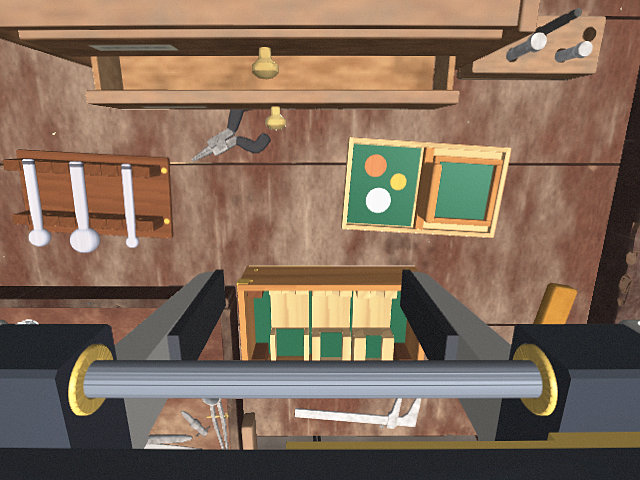

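View pics/B1.png

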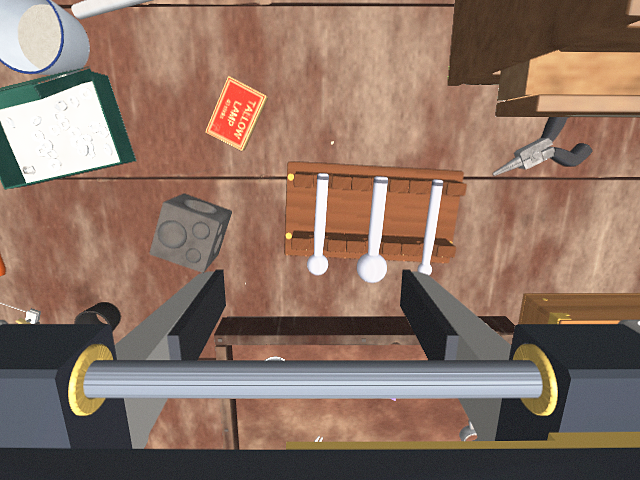

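In A0 the case spans about (240–420, 265–360), partly hidden by the gripper, and the tray sits at (345–510, 140–235). In B1 the punches hang ball-down at columns 320, 375 and 430, with the block at (190,232). I'll take cleaner views and rectify them to metric planes.

```bash
cat > s2.py <<'E'
from w import *
B=(180,0,180)
NC=["seat_large","seat_mid","seat_small","case","tray","tray_well"]; NP=["punch_large","punch_mid","punch_small","doming_block"]
R=survey([(0.645,0.01,0.42),(0.645,0.14,0.42)],NC,"C",B)
cams={}
for n,v in R.items():
    for i,C,p,c in v: cams["C%d"%i]=C
R2=survey([(0.56,-0.22,0.40),(0.56,-0.33,0.40)],NP,"D",B)
for n,v in R2.items():
    for i,C,p,c in v: cams["D%d"%i]=C
R.update(R2)
for n,v in R.items():
    b={}
    for i,C,p,cf in v:
        if i not in b or cf>b[i][2]: b[i]=(C,p,cf)
    if len(b)>1:
        X,e=tri([ray(C,p) for C,p,_ in b.values()]); print(n,X.round(4),round(e,4))
pickle.dump(cams,open("cams.pkl","wb")); print(current_t())
E
python3 s2.py
cat > ortho.py <<'E'
import cv2,numpy as np
def ortho(im,C,z,x0,x1,y0,y1,s=3000):
    # image rows: x decreasing; cols: y decreasing ; s px per m
    K,d,E=C; h,w=int((x1-x0)*s),int((y1-y0)*s)
    r,c=np.mgrid[0:h,0:w]; P=np.stack([x1-r/s,y1-c/s,np.full_like(r,z,float)],-1).reshape(-1,3)
    T=np.linalg.inv(E); uv,_=cv2.projectPoints(P,cv2.Rodrigues(T[:3,:3])[0],T[:3,3],K,d)
    uv=uv.reshape(h,w,2).astype(np.float32); return cv2.remap(im,uv[...,0],uv[...,1],cv2.INTER_LINEAR)
E
python3 - <<'E'
import pickle,cv2,numpy as np
from ortho import ortho
cams=pickle.load(open("cams.pkl","rb"))
L=[ortho(cv2.imread(f"pics/{k}.png"),cams[k],0.06,0.54,0.72,-0.10,0.15,1600) for k in("C0","C1")]
M=[ortho(cv2.imread(f"pics/{k}.png"),cams[k],0.013,0.41,0.55,0.01,0.23,1600) for k in("C0","C1")]
M=[cv2.copyMakeBorder(m,0,0,0,400-m.shape[1],0) for m in M]
cv2.imwrite("pics/Corth.png",np.vstack([np.hstack(L),np.hstack(M)]))
L=[ortho(cv2.imread(f"pics/{k}.png"),cams[k],0.033,0.42,0.56,-0.45,-0.17,1400) for k in("D0","D1")]
M=[ortho(cv2.imread(f"pics/{k}.png"),cams[k],0.05,0.42,0.56,-0.45,-0.17,1400) for k in("D0","D1")]
cv2.imwrite("pics/Dorth.png",np.vstack([np.hstack(L),np.hstack(M)]))
E
```

```text
0 seat_large [279.0, 187.0] 0.57
0 seat_large [98.0, 47.0] 0.34
0 seat_mid [325.0, 187.0] 0.7
0 seat_small [372.0, 189.0] 0.87
0 seat_small [278.0, 186.0] 0.24
0 tray [423.0, 46.0] 0.63
0 tray_well [469.0, 47.0] 0.79
1 seat_large [156.0, 188.0] 0.61
1 seat_mid [204.0, 189.0] 0.63
1 seat_small [248.0, 186.0] 0.72
1 tray [298.0, 43.0] 0.58
1 tray_well [339.0, 50.0] 0.56
0 punch_large [286.0, 137.0] 0.93
0 punch_mid [234.0, 135.0] 0.83
0 punch_small [336.0, 139.0] 0.66
0 punch_small [232.0, 136.0] 0.25
0 doming_block [130.0, 153.0] 0.68
1 punch_large [402.0, 138.0] 0.65
1 punch_mid [350.0, 135.0] 0.89
1 punch_mid [234.0, 151.0] 0.26
1 punch_small [454.0, 140.0] 0.77
1 doming_block [232.0, 150.0] 0.74
seat_large [ 0.6193 -0.0267  0.0309] 0.0006
seat_mid [0.6207 0.0222 0.0258] 0.0009
seat_small [0.6196 0.0707 0.0328] 0.0016
tray [ 0.476   0.123  -0.0021] 0.001
tray_well [0.4831 0.1652 0.0116] 0.0015
punch_large [ 0.4846 -0.2446  0.0359] 0.0001
punch_mid [ 0.4823 -0.2938  0.0342] 0.0002
punch_small [ 0.4865 -0.1974  0.0413] 0.0003
doming_block [ 0.4993 -0.4143 -0.0044] 0.0012
14.25
```

View pics/Corth.png

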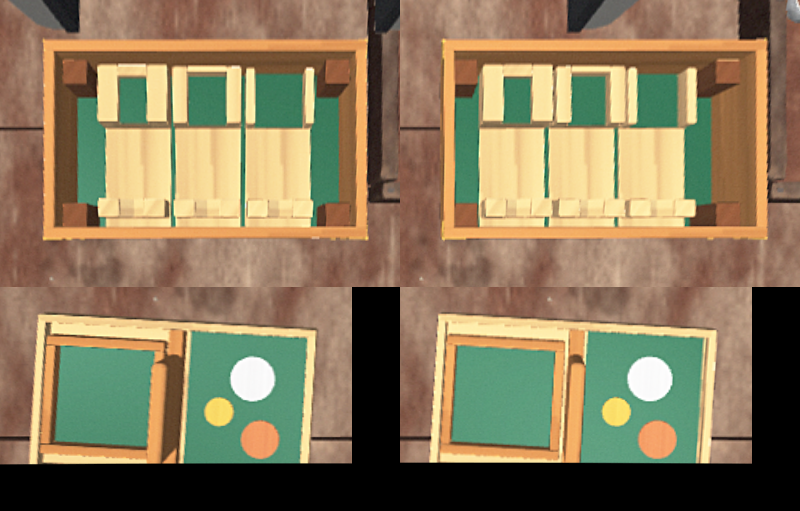

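View pics/Dorth.png

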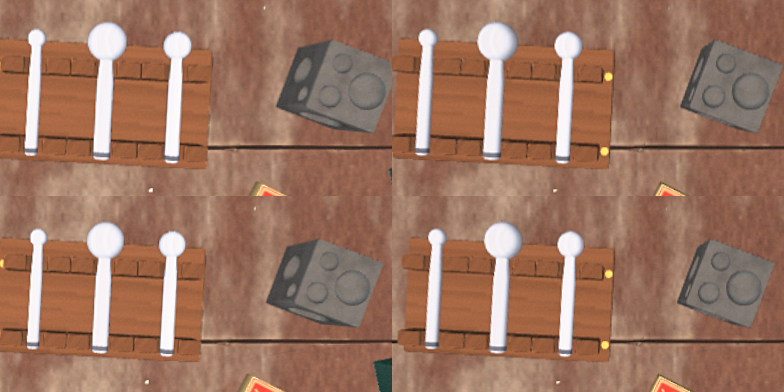

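The rectified views give consistent sizes (case 202×124, tray 174, punches 83), so the heights hold:

| Thing | Position (x, y) | Yaw |
|---|---|---|
| Case | (0.633, 0.022) | ≈0° |
| Seats | x ≈ 0.619, y = 0.072 / 0.022 / −0.028 | ≈0° |
| Punch origins (small, large, mid) | (0.486, −0.193), (0.4835, −0.2435), (0.481, −0.294) | −2.7° |
| Tray | (0.4785, 0.122) | −3.1° |

I'll start with the large punch.

```bash
cat > m.py <<'E'
from h import *
G=0.171; OFF=0.005   # pads this far above the shank axis
def tcp(x,y,z): return [x,y,z+G]
def ori(yaw): return [180,0,yaw]
def op(mm,sq=None): command_gripper(mm/92.,sq)
def st(s): print(s,"w",round(current_width()*92,1),"grip",round(current_grip_force(),1),"F",np.round(current_contact_force(),1),"tcp",np.round(current_tool_pos(),4),"t",round(current_t(),1))
P={"small":(.486,-.1932,.032,.0335,.0717),"large":(.4835,-.2435,.034,.026,-.0283),"mid":(.481,-.2939,.033,.030,.0217)}
def punch(k,sx=.619,yaw0=-2.7,ahead=.004):
    x,y,z,sz,sy=P[k]; a=np.radians(yaw0); x+=ahead*np.cos(a); y+=ahead*np.sin(a)
    goto(tcp(x,y,.15),ori(yaw0)); op(30,50)
    movel(tcp(x,y,z+OFF+.03),vel=.2); c=movel(tcp(x,y,z+OFF),vel=.06,contact_N=8); st(k+" down %s"%c)
    op(0,50); st("closed"); movel(tcp(x,y,.14),vel=.2); st("lifted")
    if current_width()*92<7: return False
    X=sx+ahead; goto(tcp(X,sy,.15),ori(0)); movel(tcp(X,sy,sz+OFF+.008),vel=.15)
    c=movel(tcp(X,sy,sz+OFF-.001),vel=.03,contact_N=5); st("placed %s"%c)
    op(28); movel(tcp(X,sy,.15),vel=.2); st("released"); return True
E
python3 - <<'E'
from m import *
for p,o in [((.4835,-.2435,.15),-2.7),((.619,-.028,.15),0),((.4785,.122,.04),-3.1),((.619,.072,.15),0)]:
    q=ik(tcp(*p),ori(o)); print(None if q is None else np.round(q,0))
punch("large")
goto([.66,.02,.42],[180,0,180]); C=cal("wrist"); im=get_image("wrist")
from ortho import ortho
cv2.imwrite("pics/E.png",ortho(im,C,.03,.56,.71,-.08,.13,2500)); st("")
E
```

```text
[-29.  47.  77. 114. -52.  65. -22.]
[-48.  55.  77. 103. -57.  72. -44.]
[-71.  62.  76. 123. -72.  64. -48.]
[-57.  55.  77. 103. -57.  72. -54.]
large down False w 29.9 grip 0.0 F [-0.  -0.5 -0. ] tcp [ 0.4874 -0.2438  0.21  ] t 18.8
closed w 10.2 grip 50.0 F [0.8 1.4 1.2] tcp [ 0.4876 -0.2436  0.2102] t 19.2
lifted w 10.6 grip 50.0 F [-0.2 -0.5 -1.8] tcp [ 0.4873 -0.2431  0.31  ] t 19.9
placed True w 10.5 grip 50.0 F [-0.9  0.7  4.9] tcp [ 0.6233 -0.0281  0.2016] t 22.1
released w 27.9 grip 0.0 F [-0.1 -0.2 -0.5] tcp [ 0.6227 -0.0279  0.3199] t 23.4
 w 28.0 grip 0.0 F [-0.6 -0.1  0.7] tcp [0.6599 0.02   0.4195] t 25.6
```

View pics/E.png

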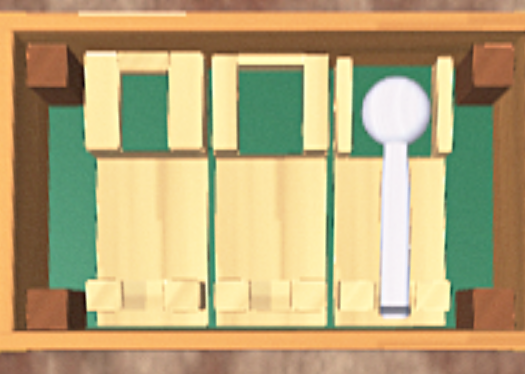

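The large punch lies in its wide trough: ball at (397,110), plain end in the V notch at (393,310), and it's level, since contact came at the expected height. Next the mid and small.

Run:
```python
from m import *
from ortho import ortho
punch("mid") and punch("small")
goto([.66,.02,.42],[180,0,180]); C=cal("wrist"); im=get_image("wrist")
a=ortho(im,C,.03,.56,.71,-.08,.13,1800)
for n in ["punch_large","punch_mid","punch_small"]:
    for q in pinpoint(n,"wrist")[:1]: print(n,at_z(C,q["point"],.03).round(4),round(q["confidence"],2))
goto([.575,-.41,.40],[180,0,180]); C=cal("wrist"); im=get_image("wrist"); b=ortho(im,C,.05,.44,.56,-.47,-.35,2500)
goto([.575,-.36,.36],[180,0,180]); C=cal("wrist"); im=get_image("wrist"); c=ortho(im,C,.05,.44,.56,-.47,-.35,2500)
bc=np.hstack([b,c]); a=cv2.copyMakeBorder(a,0,0,0,max(0,bc.shape[1]-a.shape[1]),0)
cv2.imwrite("pics/F.png",np.vstack([a,bc])); st("")
```

```text
mid down False w 30.0 grip 0.0 F [-0.2 -0.  -0.6] tcp [ 0.4849 -0.2942  0.209 ] t 28.9
closed w 8.2 grip 50.0 F [-0.4  3.8  2.9] tcp [ 0.4851 -0.2937  0.2091] t 29.3
lifted w 8.4 grip 50.0 F [ 0.9  0.8 -1.4] tcp [ 0.4848 -0.2937  0.31  ] t 30.0
placed True w 8.6 grip 50.0 F [-0.4  1.4  4.7] tcp [0.6233 0.0219 0.206 ] t 32.5
released w 27.9 grip 0.0 F [-0.3 -0.2 -0.8] tcp [0.6227 0.0221 0.3199] t 33.7
small down False w 30.3 grip 0.0 F [ 0.9 -0.4 -0.2] tcp [ 0.49   -0.1936  0.208 ] t 36.2
closed w 7.6 grip 50.0 F [-0.3 -1.1  1.6] tcp [ 0.49   -0.1935  0.2082] t 36.6
lifted w 7.1 grip 50.0 F [-0.8  0.1 -0.4] tcp [ 0.4898 -0.1928  0.3101] t 37.3
placed True w 7.5 grip 50.0 F [0.3 0.5 5.4] tcp [0.6233 0.0719 0.2092] t 39.6
released w 28.1 grip 0.0 F [-1.   0.1 -1. ] tcp [0.6226 0.0721 0.3199] t 40.8
punch_large [ 0.6198 -0.0284  0.03  ] 0.79
punch_mid [0.6227 0.021  0.03  ] 0.94
punch_small [0.6184 0.0692 0.03  ] 0.98
 w 27.5 grip 0.0 F [-0.5 -0.5  0.2] tcp [ 0.5758 -0.3591  0.3603] t 45.5
```

View pics/F.png

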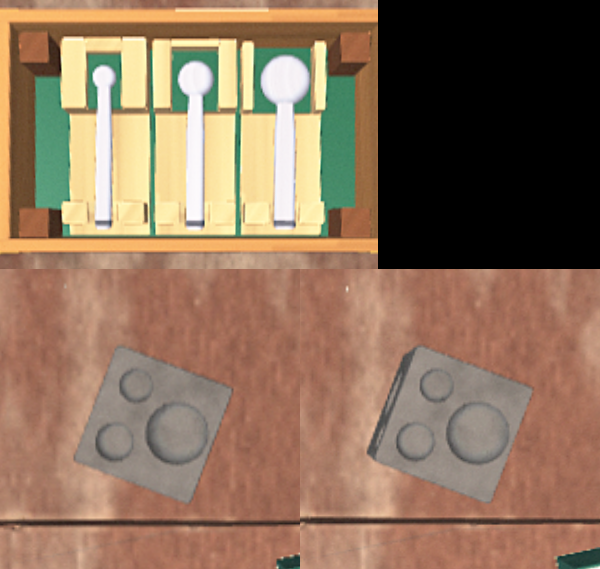

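All three balls sit in their troughs, at F.png (103,75), (195,78) and (285,80). The block's top corners give a centre of (0.498, −0.4115) and a yaw of −20.7°. I'll check the whole tray outline in an existing picture before gripping it.

Run:
```python
from m import *
import pickle
from ortho import ortho
R=pickle.load(open("R.pkl","rb")); C={i:c for i,c,_,_ in R["tray_well"]}
L=[ortho(cv2.imread(f"pics/A{i}.png"),C[i],z,.41,.55,.02,.22,2000) for i,z in((0,.013),(1,.013))]
M=ortho(cv2.imread("pics/A0.png"),C[0],.046,.41,.55,.02,.22,2000)
cv2.imwrite("pics/T.png",np.vstack([np.hstack(L),np.hstack([M,M*0])]))
for p,o in [((.498,-.4115,.04),69.3),((.498,-.4115,.04),-110.7),((.6328,.066,.1),90),((.6328,.066,.1),-90)]:
    q=ik(tcp(*p),ori(o)); print(o,None if q is None else np.round(q,0))
```

```text
69.3 [ -2.  56.  59. 102. -57.  58.  60.]
-110.7 [ 71.  53. -51.  96.  49.  56. 160.]
90 [-49.  49.  60. 102. -49.  60.  30.]
-90 [  1.  35. -13.  99.  10.  47. 163.]
```

View pics/T.png

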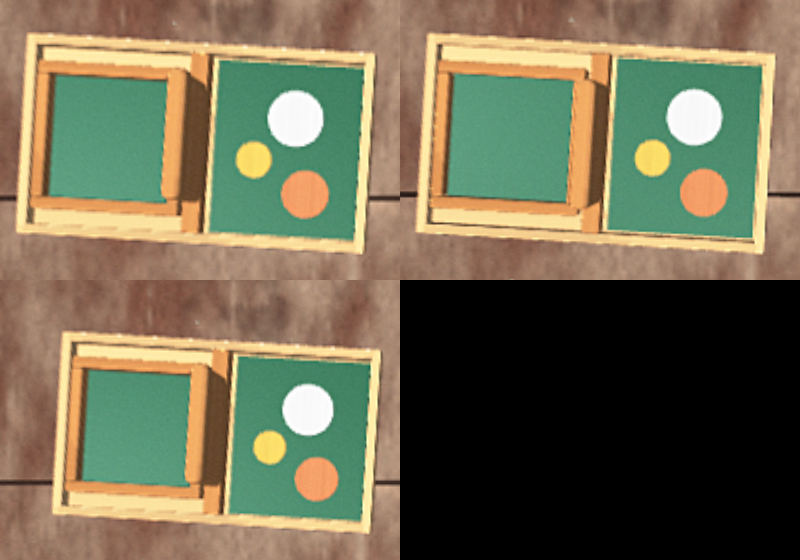

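The tray's corners at T.png (28,33), (376,52), (363,252) and (16,232) put its centre at (0.479, 0.122), yaw −3.2°, which agrees. Moving the tray now.

Run:
```python
from m import *
from ortho import ortho
x,y,yw=.4787,.1221,-3.2; X,Y=.6328,.0217
goto(tcp(x,y,.15),ori(yw)); op(40,55)
movel(tcp(x,y,.06),vel=.15); print(movel(tcp(x,y,.036),vel=.05,contact_N=8)); st("down")
op(0,55); st("closed"); movel(tcp(x,y,.16),vel=.12); st("lifted")
goto(tcp(X,Y,.17),ori(0)); movel(tcp(X,Y,.036+.062),vel=.1); st("over")
print(movel(tcp(X,Y,.036+.040),vel=.03,contact_N=6)); st("in")
```

```text
False
down w 40.0 grip 0.0 F [0.5 0.7 0.1] tcp [0.4787 0.122  0.2069] t 50.2
closed w 8.5 grip 55.0 F [-0.  -0.   0.6] tcp [0.4787 0.1222 0.2071] t 50.8
lifted w 8.5 grip 55.0 F [ 0.5 -0.1 -1.9] tcp [0.4784 0.1221 0.3304] t 52.0
over w 8.4 grip 55.0 F [ 0.5 -1.3 -1.5] tcp [0.6331 0.0214 0.2694] t 53.6
True
in w 8.7 grip 55.0 F [-0.8  0.2  3.2] tcp [0.6327 0.0218 0.2501] t 54.2
```

Contact came exactly at the resting height (0.250). I'll release and inspect.

Run:
```python
from m import *
from ortho import ortho
op(40); movel(tcp(.6328,.0217,.2),vel=.2); st("rel")
C0=None;L=[];W=[]
for p in [(.66,.03,.42),(.66,.11,.42)]:
    goto(list(p),[180,0,180]); C=cal("wrist"); im=get_image("wrist")
    L.append(ortho(im,C,.056,.56,.71,-.09,.13,1800))
    for n in ["tray","tray_well"]:
        for q in pinpoint(n,"wrist")[:1]: W.append((n,C,q["point"]))
for n in ["tray","tray_well"]:
    r=[ray(C,p) for m,C,p in W if m==n]
    if len(r)>1: print(n,tri(r)[0].round(4))
cv2.imwrite("pics/G.png",np.hstack(L))
```

```text
rel w 40.1 grip 0.0 F [-1.1 -0.4  0.3] tcp [0.6324 0.0221 0.37  ] t 55.6
tray [0.6305 0.023  0.0469]
tray_well [0.6312 0.0664 0.0556]
```

View pics/G.png

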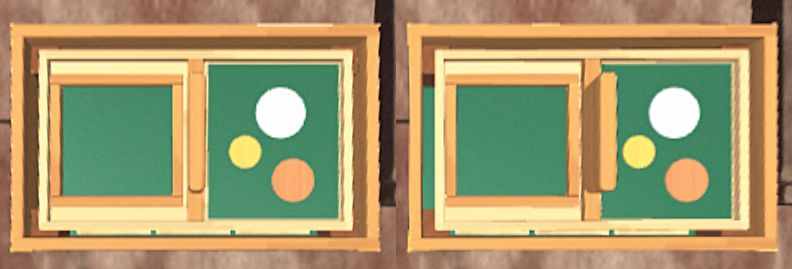

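The tray is level and centred, with its rim at cols 39–353 and rows 50–228 in G.png's left half. The well centre is at (0.632, 0.0655). Now the block, gripped along x so the fingers clear the handle.

Run:
```python
from m import *
x,y=.498,-.4115; X,Y=.632,.0655; g=.036
goto(tcp(x,y,.15),ori(69.3)); op(88,60)
movel(tcp(x,y,.07),vel=.15); print(movel(tcp(x,y,g),vel=.05,contact_N=8)); st("down")
op(0,60); st("closed"); movel(tcp(x,y,.20),vel=.15); st("lifted")
if current_width()*92>44:
    goto(tcp(X,Y,.20),ori(90)); movel(tcp(X,Y,g+.062),vel=.12); st("over")
    print(movel(tcp(X,Y,g+.046),vel=.03,contact_N=8)); st("in")
```

```text
False
down w 88.1 grip 0.0 F [0.4 0.6 0.4] tcp [ 0.498  -0.4117  0.2071] t 63.0
closed w 49.8 grip 60.0 F [0.1 1.  2. ] tcp [ 0.498  -0.4115  0.2071] t 63.6
lifted w 49.6 grip 60.0 F [ 0.   0.1 -8.9] tcp [ 0.4978 -0.4111  0.3698] t 64.9
over w 49.8 grip 60.0 F [-0.4 -0.7 -8.2] tcp [0.6325 0.0653 0.2698] t 67.7
True
in w 49.6 grip 60.0 F [0.1 0.7 4.7] tcp [0.632  0.0657 0.255 ] t 68.2
```

Contact came at 0.255, which is .171+.036+.048, so the block is on the well floor. I'll release and check.

Run:
```python
from m import *
from ortho import ortho
op(75); movel(tcp(.632,.0655,.22),vel=.15); st("rel")
goto([.66,.05,.42],[180,0,180]); pause(.3); C=cal("wrist"); im=get_image("wrist")
cv2.imwrite("pics/H.png",np.hstack([ortho(im,C,z,.56,.71,-.09,.13,1800) for z in(.056,.098)])); st("")
```

```text
rel w 75.4 grip 0.0 F [ 0.  -0.7 -0.4] tcp [0.6317 0.0657 0.3901] t 69.8
 w 75.0 grip 0.0 F [ 0.3 -0.4  0.9] tcp [0.66   0.0502 0.4199] t 71.4
```

View pics/H.png

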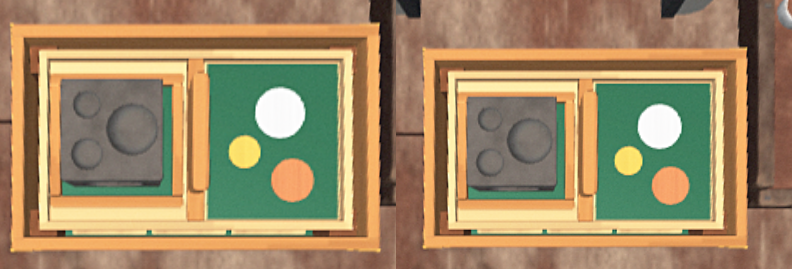

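The block stands square in the well. At its top height it spans cols 466–556 and rows 97–188, so the centre is (0.632, 0.066) and the size 50 mm. The tray hasn't moved.

```bash
python3 -c "
from cell import *
print(job_done())"
```

```text
the job is handed in; nothing more can be done
None
```

The doming set is put away and handed in at about 71 s: all three punches lie in their own troughs, the tray rests level on the corner blocks, the doming block stands in the well, and everything is released; the hand-in call gave no verdict.

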